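# Hold the spring probe square on the ringed spot of a tilted sample plate

## Robot

A 6-joint arm with a two-finger parallel gripper is mounted at the origin on the work surface; the furniture and walls round the work are solid. World frame = base frame: x ahead of the robot, y to its left, z up, the work surface at z = 0. Lengths are in m, angles in degrees, forces in N, time in s.
With the tool pointing down it reaches from about 0.25 to 0.775 m from the base axis. Payload 4 kg.
Tool frame: the origin (TCP) lies between the finger pads; the fingertips stand 19 mm ahead of it and the grasp point (between the pads) is the TCP (nose_length is the distance from the TCP to the fingertips, in m); z points along the fingers, y is the line along which they close (so a half turn about z gives the same grasp; the last joint's range is limited). The gripper opens to 85 mm and grips with 20 to 120 N. Pads are 22 mm wide; open, the fingers measure 114 mm over their backs; the gripper's body (76 mm by 85 mm) begins 54 mm behind the grasp point. The pads swing forward as they close: fully open they stand 13 mm farther back than shut.
Start: joints at [-76.037, 4.996, 78.535, -0, 96.463, -5.907], TCP at [0.187, -0.517, 0.25] pointing down, gripper open.
Joint ranges: [-177.83, 177.83], [-43.37, 116.18], [15.69, 146.23], [-61.86, 241.86], [9.47, 152.12], [-147.06, 147.06]. Speed limits (degrees/s): [159.86, 159.86, 180, 180, 180, 180].

## Interface

Orientations are given as a 3x3 rotation matrix whose columns are the frame's x, y, z axes.
In Python, from station import sense, snapshot, hand_in, nose_length gives the robot as it stands. The module is installed in compiled form; this text tells all that it offers.
- The arm moves only by the tool step_arm, never from a script. Its argument "moves" is a list that holds one entry, the list of rows, each a list of 7 numbers: the opening, from 0 (shut) to 1 (fully open), then the shift along the tool's x, y, z in m, then the turn, a rotation vector about the tool's x, y, z in degrees. In form: [[[grip, dx, dy, dz, ax, ay, az], ...]]. A call has 1 to 5 rows; each row is the pose to reach, as a shift and turn from the pose commanded when the call began, along the tool's axes at that moment; what a row does not reach only later rows make up. A row lasts 1/10 s, in which the tool goes at most 50 mm and 8.59 degrees, less where a joint would pass 70% of its speed; a pose out of reach is approached as far as the arm can. A call with a gripper value outside its range is refused whole. The fingers move at their own pace and stop on an object; "newtons" is the grip in N (left out, the last holds). Time passes only in rows, so rows that repeat a pose let the fingers close. It gives the time, the measured TCP pose, the force, the opening and the grip force at its end, in the units of the state.
- sense(): the state, without advancing time (a new reading comes with each control period).
- snapshot(name): name is "scene" or "top" or "wrist"; returns a dict with "frame" (400x640x3 uint8, blue, green, red), "z_map" (400x640 float32, m along the optical axis (not along the pixel's ray), 0 where there is no reading), "intrinsics" (3x3 intrinsics, pixels), "position" and "rotation" of the camera in the world. Camera axes: x right, y down, z forward; pixel columns grow to the right and rows downward; lengths in m; the calibration is good to about 2 mm. The wrist camera is an equidistant fisheye: a pixel r from the principal point sees the ray r / f radians off the axis. A picture is of the moment at which its call begins.
- hand_in(): hands the job in; it is judged then, once.
The state is a dict: "t": time; "joint_positions": joint angles; "joint_vel": joint speeds; "joint_torque": joint torques, N m; "tool_pos": TCP position; "tcp_rot": TCP orientation; "wrist_force": force on the tool from outside, world axes, zero at the start; "ft_torque": the same for the moment, N m; "finger_gap": opening from 0.0 (shut) to 1.0 (fully open); "grasp_force": force on a finger pad.
Only numpy, scipy, OpenCV 4.12 (cv2) and the standard library are available. Lean on these libraries where they do the work, as an engineer would, in place of code of your own. Each camera call takes 0.05 s, during which the arm holds its last target. There are 200 camera calls.

## Task

Take the spring-tipped measuring probe by its handle out of its stand and set its tip inside the ring marked on the sloping sample plate (not the cross or the triangle), square to the plate's face, pressing lightly so that the sprung tip is about half way in. Do not jab the plate, shift its tilt or disturb the things lying about. Finish while still holding the probe there, steady: do not put it down or let go.

Things in the scene. Friction and masses are not known exactly. Their poses are not given: they have to be found in the camera images.
- probe: Loose probe, about 0.17 kg, upright in its stand. Origin on its axis at the collar's underside, z towards the handle. Above it: steel collar 36 mm wide, 7 mm thick, then a square grey handle 24 x 24 mm (flats face its x and y) up to 86 mm; grip two parallel flats from above at about 50 mm. Below it: nose 16 mm wide down to 40 mm, then the sprung plunger, 8 mm wide, round end at 56 mm when free.
- probe_tip (a point): The round end of the probe's plunger: on the probe's axis, 56 mm below the collar's underside when not pressed. z along the probe's axis towards the handle.
- plunger (a joint): How far the probe's sprung plunger is pushed in: 0 free, 0.012 m fully in. About 1.8 N to begin to move, 0.45 N more per mm, 4.5 N half way in (6 mm), 7 N at the stop. The reading stays available while the probe is held.
- probe_stand: Fixed plain aluminium block 60 x 60 x 68 mm high with an upright hole of 20 mm through its middle, in which the probe's nose hangs, its collar on the block's top. Origin at the centre of the underside.
- tilt_base: Fixed tilting sample table: base plate 124 x 142 x 10 mm with grey side cheeks (at y = +-60 to 66 mm, 81 mm high at the back), carrying the sloping sample plate. Origin at the centre of the underside; at yaw 0 the low edge of the plate is towards the robot (-x).
- panel (a joint): Slope of the sample plate (rad): 0 level, set at 0.2 to 0.45; its far (+x) edge is raised, so its face leans towards its -x side. Stiff friction hinge, a light push does not move it; leave as it is. The hinge line is 50 mm to -x of the table's origin, 26 mm up, along y.
- ring_spot (a point): Centre of the ring (25 mm across outside, dark line 2.6 mm wide) on the surface of the white sample plate (94 x 104 mm): 58 mm from the hinge line up the slope, 21 mm towards the table's +y side. z is the outward normal of the plate's face, x runs up the slope. The cross and the triangle on the same plate are other spots.
- tape_measure: Pocket tape measure, 36 x 89 x 65 mm, loose bystander; origin at the centre of the underside.
- wax_tin: Round flat tin, 70 mm diameter, 30 mm high, loose bystander; origin at the centre of the underside.
- gear_white: Pale printed spur gear lying flat, 56 mm diameter, 15 mm high, loose bystander; origin at the centre of the underside.
Things that resemble listed ones, but are neither listed nor needed, are in the scene too. Of the things that look like the probe, the larger one is meant.

How it is judged (in metres and radians):
On the way:
1. the probe is held by the fingers, drawn wholly out of its stand (z of probe_tip in the frame of probe_stand above 0.07 m and contact force between the fingers and probe above 1 N), for 0.1 s.
At the end, for the whole second after the job is handed in: The probe's tip is within 9 mm of the ring's centre, its axis within 8 degrees of the plate's normal, its plunger pressed in 2.5 to 10.5 mm with 1 to 12 N on the plate, the probe at rest, gripped by the fingers and carried by nothing else, the ring not shifted by 5 mm (distance between probe_tip and ring_spot below 0.009 m and angle between the z axis of probe and the z axis of ring_spot, either way round below 0.14 rad and value of joint plunger between 0.0025 and 0.0105 m and contact force between probe and tilt_base between 1 and 12 N and contact force between the fingers and probe above 2 N and contact force between probe and probe_stand below 0.1 N and linear speed of probe below 0.02 m/s and distance of ring_spot from where it was at the start of the episode below 0.005 m); the arm keeps its last pose, push and grip.
It fails at once if the plate is jabbed with more than 20 N (contact force between probe and tilt_base above 20 N).
It fails at once if the sample plate's tilt is shifted (distance of ring_spot from where it was at the start of the episode above 0.006 m).
It fails at once if a bystander is moved by more than 30 mm (distance of any of tape_measure, wax_tin, gear_white from where it was at the start of the episode above 0.03 m).
It also fails if it takes over 32 s, if anything falls off the work surface, if the arm or the gripper's body presses on something with over 40 N, if the wrist force passes 120 N, or if a joint passes its speed limit or range.

## Working session

There is one attempt and no reset: what is moved stays moved. The work goes in short steps, Python scripts to look and compute and a tool call to move; the robot and the scene stay as the last step left them, time stands still between calls to the robot, and variables do not carry over. Pictures are saved under pics/ and viewed, at most 10 in all, crops included, and the job is handed in when it is done.

Besides the shell and the picture viewer there is one more tool, called as a command line: name --argument value ..., lists and objects as JSON in quotes. step_arm: Moves the arm, as the interface text tells. Its arguments: {"type":"object","properties":{"moves":{"type":"array"},"newtons":{"type":"number"}},"required":["moves"]}

```bash
mkdir -p pics; python3 - <<'E'
from station import *
import cv2,numpy as np,pickle
for n in("scene","top"):
    s=snapshot(n);pickle.dump(s,open(n+'.pkl','wb'));cv2.imwrite(f'pics/{n}1.png',s["frame"])
    print(n,s["position"],s["rotation"],s["intrinsics"])
q=sense();print(q,nose_length)
E
```

```text
scene [ 0.2257585  -0.85540312  0.49931648] [[ 0.89379925 -0.19256336  0.40502131]
 [-0.44787715 -0.42959143  0.78412834]
 [ 0.02299929 -0.88225311 -0.47021323]] [[430.00173111   0.         317.29564805]
 [  0.         430.00173111 199.94397417]
 [  0.           0.           1.        ]]
top [ 0.49850864 -0.12165985  1.12680206] [[ 7.26208003e-04 -9.96826093e-01  7.96066127e-02]
 [-9.99970428e-01 -1.33335791e-03 -7.57398670e-03]
 [ 7.65609167e-03 -7.95987583e-02 -9.96797583e-01]] [[513.00241344   0.         324.61823466]
 [  0.         513.00241344 200.21676777]
 [  0.           0.           1.        ]]
{'t': 0.1, 'joint_positions': array([-7.60390562e+01,  5.03633108e+00,  7.86171994e+01, -4.31606165e-05,
        9.64641909e+01, -5.90774452e+00]), 'joint_vel': array([-0.04009353, -0.13123796, -0.11813208, -0.00966813,  0.05511844,
       -0.00582899]), 'joint_torque': array([ 1.70219308e-03, -3.53016508e+01, -3.14218318e+01, -1.14773820e-04,
        7.94637424e-03, -5.14160490e-06]), 'tool_pos': array([ 0.18681447, -0.5168534 ,  0.24923239]), 'tcp_rot': array([[ 9.40474082e-01,  3.39865054e-01, -4.96425772e-04],
       [ 3.39865351e-01, -9.40471992e-01,  1.99375030e-03],
       [ 2.10731518e-04, -2.04378840e-03, -9.99997889e-01]]), 'wrist_force': array([-0.53721143,  0.9129194 ,  0.02209315]), 'ft_torque': array([-0.01008464, -0.00997219,  0.02168326]), 'grasp_force': 0.0, 'finger_gap': 1.0037323873974953} 0.019
```

View pics/scene1.png

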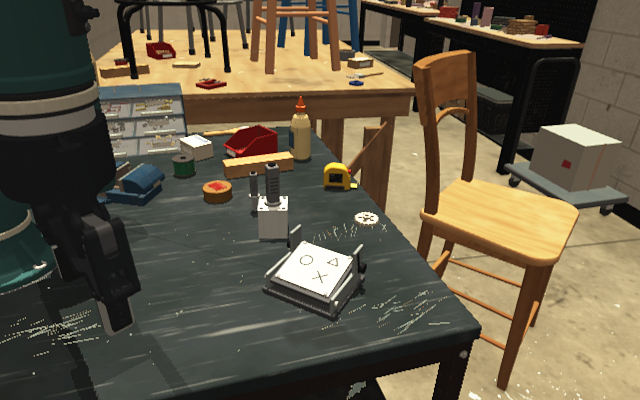

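View pics/top1.png

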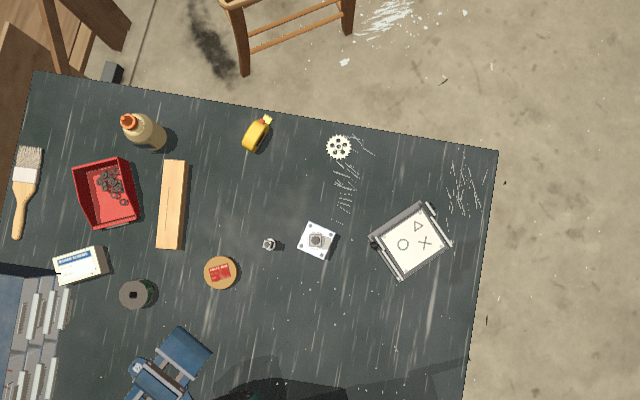

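The scene view shows the plate with its ring at (306,260), and the larger probe in its block at (273,205). In the top view the ring is at (403,244), the stand at (317,241) and the small look-alike at (268,244). I'll measure these now.

```bash
cat > h.py <<'E'
import numpy as np,cv2,pickle
def ld(n): return pickle.load(open(n+'.pkl','rb'))
def pts(s,u,v,z):
    K=s["intrinsics"];u,v,z=map(np.asarray,(u,v,z))
    c=np.stack([(u-K[0,2])/K[0,0]*z,(v-K[1,2])/K[1,1]*z,z],-1)
    return c@s["rotation"].T+s["position"]
def cloud(s):
    v,u=np.mgrid[:400,:640]; return pts(s,u,v,s["z_map"])
def onplane(s,u,v,n,d):
    r=pts(s,u,v,1.)-s["position"]; return s["position"]+r*((d-n@s["position"])/(n@r))
E
python3 - <<'E'
from h import *
for n,roi,ring in(("top",(365,195,455,285),(403,244)),("scene",(255,225,370,320),(306,260))):
    s=ld(n);P=cloud(s);f=s["frame"];g=f.min(2)
    u0,v0,u1,v1=roi
    m=np.zeros((400,640),np.uint8);m[v0:v1,u0:u1]=(g[v0:v1,u0:u1]>165)*255
    m=cv2.morphologyEx(m,cv2.MORPH_OPEN,np.ones((3,3)))
    k,l,st,_=cv2.connectedComponentsWithStats(m)
    b=1+np.argmax(st[1:,4]);m=(l==b)&(s["z_map"]>0)
    print(n,st[b]); Q=P[m]
    for _ in range(4):
        c=Q.mean(0);N=np.linalg.svd(Q-c,full_matrices=False)[2][2];N*=np.sign(N[2]);e=(Q-c)@N
        Q=Q[abs(e)<2.5*e.std()+1e-4]
    d=N@c
    print(' normal',N,'tilt',np.arccos(N[2]),'lean az',np.degrees(np.arctan2(N[1],N[0])),'rms',e.std(),'c',c)
    # ring: hole component nearest
    x,y=ring;dk=np.zeros((400,640),np.uint8);dk[v0:v1,u0:u1]=(g[v0:v1,u0:u1]<140)*255
    k,l,st,ce=cv2.connectedComponentsWithStats(dk)
    for i in range(1,k):
        if 15<st[i,4]<400: print('  blob',st[i],ce[i],onplane(s,*ce[i],N,d))
s=ld("top");P=cloud(s);f=s["frame"]
# stand top and handle top from heights
Z=P[...,2]
for nm,lo,hi in(("stand",.060,.080),("handle",.135,.17)):
    m=np.zeros((400,640),np.uint8);m[205:270,255:345]=((Z>lo)&(Z<hi))[205:270,255:345]*255
    k,l,st,ce=cv2.connectedComponentsWithStats(m)
    for i in range(1,k):
        if st[i,4]<8: continue
        pt=np.argwhere(l==i)[:,::-1]
        z=np.median(Z[l==i]);w=onplane(s,pt[:,0].astype(float),pt[:,1].astype(float),np.array([0,0,1.]),z) if 0 else np.array([onplane(s,*map(float,p),np.array([0,0,1.]),z) for p in pt])
        print(nm,st[i],ce[i],'z',z,cv2.minAreaRect((w[:,:2]*1000).astype(np.float32)),w.mean(0))
c=[f[205:275,280:350],f[195:285,365:455]]
cv2.imwrite('pics/crop1.png',np.hstack([cv2.resize(a,(400,400),interpolation=cv2.INTER_CUBIC) for a in c]))
E
```

```text
top [ 382  211   62   62 2069]
 normal [-0.16500217 -0.11361459  0.97972752] tilt 0.2016995354640623 lean az -145.4500923196161 rms 0.0018736508193180283 c [ 0.49800706 -0.31494695  0.04407442]
scene [ 276  242   75   53 2342]
 normal [-0.16973694 -0.11204845  0.97909883] tilt 0.2048140074466982 lean az -146.57000043842203 rms 0.000900372336324085 c [ 0.50069616 -0.31777221  0.044745  ]
stand [297 222  38  38 682] [315.56451613 240.26392962] z 0.06830383797537176 ((500.4718933105469, -110.9199447631836), (59.775367736816406, 59.768280029296875), 66.19620513916016) [ 0.5004109  -0.11114241  0.06830384]
handle [309 234  13  13 164] [315.01219512 239.96341463] z 0.15446284917327563 ((500.7373962402344, -110.92074584960938), (22.60799217224121, 22.69759750366211), 0.04771475866436958) [ 0.50080057 -0.11095177  0.15446285]
```

View pics/crop1.png

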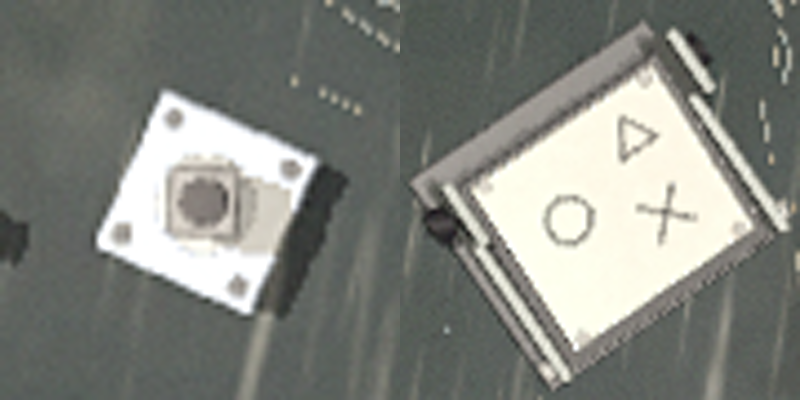

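The crop shows the handle roughly axis-aligned on the stand. The ring is at crop (570,220), which is pixel (402.9,244) in the top view. The stand top reads 68.3 mm (expected 68) and the handle top 154.5 mm (expected 154), so both agree. Next is the ring.

```bash
python3 - <<'E'
from h import *
N=np.array([-.1697,-.1121,.9791]);
R={}
for n,(x,y) in(("top",(403,244)),("scene",(306,260))):
    s=ld(n);g=s["frame"].min(2).astype(float);r=9
    w=g[y-r:y+r+1,x-r:x+r+1];W=np.clip(np.percentile(w,80)-20-w,0,None)
    vv,uu=np.mgrid[y-r:y+r+1,x-r:x+r+1]
    W[np.hypot(uu-x,vv-y)>r]=0
    pt=np.stack([uu[W>15],vv[W>15]],-1).astype(np.float32)
    e=cv2.fitEllipse(pt);R[n]=(s,e[0]);print(n,e,len(pt))
    # local depth
    ys,xs=np.mgrid[y-r:y+r+1,x-r:x+r+1]
    P=cloud(s)[ys,xs][s["z_map"][ys,xs]>0];c=np.median(P,0);d=N@P.mean(0)
    print(' ring',onplane(s,*e[0],N,d))
rays=[(s["position"],pts(s,*c,1.)-s["position"]) for s,c in R.values()]
A=np.zeros((3,3));b=np.zeros(3)
for p,dv in rays:
    dv=dv/np.linalg.norm(dv);M=np.eye(3)-np.outer(dv,dv);A+=M;b+=M@p
X=np.linalg.solve(A,b);print('tri',X,[np.linalg.norm(np.cross(X-p,dv/np.linalg.norm(dv))) for p,dv in rays])
t=np.arccos(N[2]);print('expected z',.026+.058*np.sin(t),'(+face offset)')
E
```

```text
top ((402.55419921875, 244.1687774658203), (10.347497940063477, 10.452526092529297), 0.28711313009262085) 50
 ring [ 0.49237533 -0.29378571  0.04570609]
scene ((305.95941162109375, 259.5652770996094), (8.894035339355469, 12.662585258483887), 78.61315155029297) 40
 ring [ 0.49640153 -0.29362961  0.04680793]
tri [ 0.49407922 -0.29420639  0.04775373] [np.float64(0.0018465368415450283), np.float64(0.0018465368415450107)]
expected z 0.03779600657680387 (+face offset)
```

step_arm --moves '[[[1, 0, 0, -0.02, 0, 0, 8], [1, 0, 0, -0.02, 0, 0, 16], [1, 0, 0, -0.02, 0, 0, 20], [1, 0, 0, -0.02, 0, 0, 20]]]'

```text
t: 0.5
tool_pos: [0.1869, -0.5171, 0.2699]
tcp_rot: [[1.0, -0.002, -0.0], [-0.002, -1.0, 0.001], [-0.0, -0.001, -1.0]]
wrist_force: [0.6, -0.6, -0.8]
finger_gap: 1.004
grasp_force: 0.0
```

Ring is at about (0.494, -0.294, 0.047). The two views agree to about 4 mm, and the plate is tilted about 0.205 rad. I'm moving above the stand.

step_arm --moves '[[[1, 0.03, -0.038, 0, 0, 0, 0], [1, 0.06, -0.077, 0, 0, 0, 0], [1, 0.09, -0.116, 0, 0, 0, 0], [1, 0.12, -0.155, 0, 0, 0, 0], [1, 0.15, -0.194, 0, 0, 0, 0]]]'

```text
t: 1.0
tool_pos: [0.338, -0.3218, 0.2699]
tcp_rot: [[1.0, -0.001, -0.0], [-0.001, -1.0, 0.0], [-0.0, -0.0, -1.0]]
wrist_force: [1.1, -0.9, 0.4]
finger_gap: 1.001
grasp_force: 0.0
```

step_arm --moves '[[[1, 0.03, -0.038, 0, 0, 0, 0], [1, 0.06, -0.077, 0, 0, 0, 0], [1, 0.09, -0.116, 0, 0, 0, 0], [1, 0.12, -0.155, 0, 0, 0, 0], [1, 0.14, -0.18, 0, 0, 0, 0]]]'

```text
t: 1.5
tool_pos: [0.4789, -0.141, 0.2698]
tcp_rot: [[1.0, 0.002, -0.0], [0.002, -1.0, 0.001], [-0.0, -0.001, -1.0]]
wrist_force: [-0.4, -0.2, 0.2]
finger_gap: 0.998
grasp_force: 0.0
```

step_arm --moves '[[[1, 0.02, -0.028, 0, 0, 0, 0], [1, 0.02, -0.028, 0, 0, 0, 0], [1, 0.02, -0.028, 0, 0, 0, 0]]]'

```text
t: 1.8
tool_pos: [0.4978, -0.1154, 0.2696]
tcp_rot: [[1.0, 0.001, -0.002], [0.001, -1.0, -0.0], [-0.002, 0.0, -1.0]]
wrist_force: [0.1, -0.2, -0.1]
finger_gap: 0.998
grasp_force: 0.0
```

```bash
python3 - <<'E'
from station import *
import cv2,pickle
s=snapshot("wrist");pickle.dump(s,open('wrist.pkl','wb'));cv2.imwrite('pics/w1.png',s["frame"])
print(s["position"],s["rotation"],s["intrinsics"]);q=sense();print(q["tool_pos"],q["joint_positions"])
E
```

```text
[ 0.57329241 -0.11456768  0.39232001] [[ 1.90462815e-03 -9.54102457e-01 -2.99474328e-01]
 [-9.99998101e-01 -1.94108363e-03 -1.75747531e-04]
 [-4.13623565e-04  2.99474094e-01 -9.54104342e-01]] [[309.70691629   0.         321.9824036 ]
 [  0.         309.70691629 202.07815847]
 [  0.           0.           1.        ]]
[ 0.49750626 -0.11612017  0.26981222] [-1.94753289e+01 -1.39761874e-01  8.16699113e+01 -3.92792717e-02
  9.85316039e+01  7.05819988e+01]
```

View pics/w1.png

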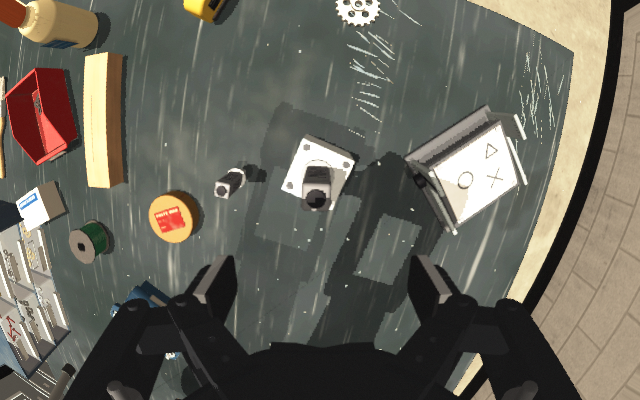

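The wrist view puts the handle's top at (316,199), which is (0.501, -0.110), and the ring at (465,180), about (0.494, -0.291). Both agree with the earlier measurements. I'm descending and gripping.

step_arm --moves '[[[1, 0.0035, -0.005, 0.03, 0, 0, 0], [1, 0.0035, -0.005, 0.07, 0, 0, 0], [1, 0.0035, -0.005, 0.11, 0, 0, 0], [1, 0.0035, -0.005, 0.14, 0, 0, 0], [1, 0.0035, -0.005, 0.152, 0, 0, 0]]]' --newtons 40

```text
t: 2.35
tool_pos: [0.4985, -0.1115, 0.1145]
tcp_rot: [[1.0, -0.004, -0.007], [-0.004, -1.0, 0.002], [-0.007, -0.002, -1.0]]
wrist_force: [0.4, 0.7, 0.6]
finger_gap: 1.001
grasp_force: 0.0
```

step_arm --moves '[[[0.5, 0, 0, 0, 0, 0, 0], [0.4, 0, 0, 0, 0, 0, 0], [0.35, 0, 0, 0, 0, 0, 0], [0.35, 0, 0, 0, 0, 0, 0]]]'

```text
t: 2.75
tool_pos: [0.5025, -0.1115, 0.1204]
tcp_rot: [[1.0, -0.002, 0.004], [-0.002, -1.0, -0.001], [0.004, 0.001, -1.0]]
wrist_force: [0.1, -0.0, 0.7]
finger_gap: 0.354
grasp_force: 0.0
```

step_arm --moves '[[[0, 0, 0, 0, 0, 0, 0], [0, 0, 0, 0, 0, 0, 0], [0, 0, 0, 0, 0, 0, 0], [0, 0, 0, 0, 0, 0, 0], [0, 0, 0, 0, 0, 0, 0]]]'

```text
t: 3.25
tool_pos: [0.5023, -0.1113, 0.1201]
tcp_rot: [[1.0, -0.002, 0.003], [-0.002, -1.0, -0.001], [0.003, 0.001, -1.0]]
wrist_force: [0.2, 0.8, 6.1]
finger_gap: 0.272
grasp_force: 44.1
```

step_arm --moves '[[[0, 0, 0, -0.01, 0, 0, 0], [0, 0, 0, -0.03, 0, 0, 0], [0, 0, 0, -0.055, 0, 0, 0], [0, 0, 0, -0.08, 0, 0, 0], [0, 0, 0, -0.105, 0, 0, 0]]]' --newtons 60

```text
t: 3.75
tool_pos: [0.5008, -0.1107, 0.2238]
tcp_rot: [[1.0, -0.002, -0.002], [-0.002, -1.0, 0.001], [-0.002, -0.001, -1.0]]
wrist_force: [0.6, -0.9, -1.6]
finger_gap: 0.271
grasp_force: 59.4
```

step_arm --moves '[[[0, 0, 0, -0.02, 0, 0, 0], [0, 0, 0, -0.03, 0, 0, 0], [0, 0, 0, -0.03, 0, 0, 0], [0, 0, 0, -0.03, 0, 0, 0]]]'

```text
t: 4.15
tool_pos: [0.5009, -0.1108, 0.2521]
tcp_rot: [[1.0, -0.002, -0.002], [-0.002, -1.0, 0.001], [-0.002, -0.001, -1.0]]
wrist_force: [-0.0, 0.8, -1.4]
finger_gap: 0.276
grasp_force: 59.5
```

```bash
python3 - <<'E'
from station import *
import cv2,pickle,numpy as np
s=snapshot("scene");pickle.dump(s,open('scene2.pkl','wb'))
w=snapshot("wrist");f=s["frame"]
cv2.imwrite('pics/s2.png',np.hstack([cv2.resize(f[100:300,200:400],(400,400)),cv2.resize(w["frame"][100:400,170:470],(400,400))]))
q=sense();print(q)
E
```

```text
{'t': 4.25, 'joint_positions': array([-1.88080594e+01,  3.51840802e-01,  8.32469429e+01, -5.03429846e-03,
        9.65959378e+01,  7.13213054e+01]), 'joint_vel': array([-0.06243155,  0.04371465, -0.08675196,  0.05069221,  0.0103424 ,
       -0.03141589]), 'joint_torque': array([ 1.18030512e-02, -3.27548146e+01, -3.24213266e+01,  2.34660520e-04,
        7.61930627e-03, -2.93121388e-05]), 'tool_pos': array([ 0.50065597, -0.11075129,  0.25144383]), 'tcp_rot': array([[ 0.99999216, -0.00226942, -0.0032452 ],
       [-0.00226614, -0.99999692,  0.00101306],
       [-0.00324749, -0.0010057 , -0.99999422]]), 'wrist_force': array([ 0.55537247,  0.75774345, -1.37477953]), 'ft_torque': array([ 0.04238892, -0.0116468 ,  0.04851802]), 'grasp_force': 59.45763409137726, 'finger_gap': 0.27030108663285235}
```

View pics/s2.png

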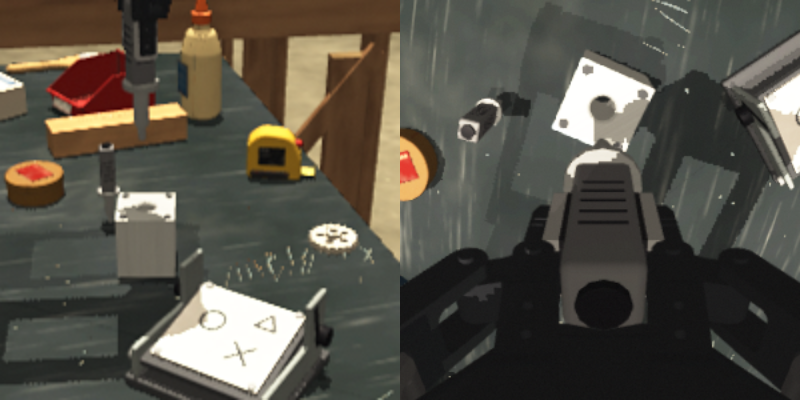

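The probe is out and hangs straight, with its tip at crop (141,135), which is scene (270,167). I'm carrying it over the plate and tilting it.

step_arm --moves '[[[0, -0.005, 0.03, 0, 0, 0, 0], [0, -0.01, 0.07, 0, 1.6, 2.4, 0], [0, -0.018, 0.11, 0, 3.2, 4.9, 0], [0, -0.025, 0.15, 0, 4.9, 7.3, 0], [0, -0.031, 0.185, 0, 6.47, 9.79, 0]]]'

```text
t: 4.75
tool_pos: [0.4689, -0.2974, 0.2518]
tcp_rot: [[0.985, 0.007, 0.17], [-0.013, -0.993, 0.114], [0.17, -0.114, -0.979]]
wrist_force: [0.6, -0.2, -1.5]
finger_gap: 0.271
grasp_force: 59.5
```

step_arm --moves '[[[0, 0, 0.013, 0, 0, 0, 0], [0, 0, 0.013, 0, 0, 0, 0], [0, 0, 0.013, 0, 0, 0, 0]]]'

```text
t: 5.05
tool_pos: [0.4702, -0.3078, 0.2509]
tcp_rot: [[0.986, 0.008, 0.168], [-0.011, -0.993, 0.114], [0.168, -0.114, -0.979]]
wrist_force: [-0.2, -0.1, -1.9]
finger_gap: 0.274
grasp_force: 59.7
```

```bash
cat > aim.py <<'E'
from station import *
import sys,numpy as np
from scipy.spatial.transform import Rotation as Ro
def aim(h,ring=np.array([.494,-.2935,.047]),N=np.array([-.1697,-.1121,.9791])):
    q=sense();R=q["tcp_rot"];p=q["tool_pos"]
    a=np.cross(R[:,2],-N);rv=a/np.linalg.norm(a)*np.arcsin(np.linalg.norm(a))
    print('tcp',p.round(4),'shift',(R.T@(ring+N*h-p)).round(4),'turn deg',np.degrees(R.T@rv).round(2),'f',q["wrist_force"].round(2),'along N',round(float(q["wrist_force"]@N),2),'t',q["t"])
if __name__=="__main__": aim(float(sys.argv[1]))
E
python3 aim.py .14
python3 - <<'E'
from h import *
s=ld('scene2');K=s["intrinsics"]
for L in(.104,.108,.112):
    c=s["rotation"].T@(np.array([.5007-.0032*L,-.1108+.001*L,.2516-L])-s["position"]);print(L,(K@c/c[2])[:2])
f=s["frame"];print(f[155:175,262:280].min(2))
E
```

```text
tcp [ 0.4702 -0.3078  0.2509] shift [-0.0111  0.009   0.0653] turn deg [-0.1   0.07  0.  ] f [-0.24 -0.08 -1.93] along N -1.84 t 5.05
0.104 [269.2354534  168.71561311]
0.108 [269.28768606 170.54356028]
0.112 [269.33969164 172.36356039]
[[124 123 126 139 133  65  69  73  72  71  69  65  90 149 145 144 144 143]
 [140 152 151 147 129  63  69  71  71  71  69  63  81 146 142 141 144 145]
 [140 144 145 142 127  62  69  70  72  69  69  63  84 153 148 149 151 153]
 [143 144 144 146 138  61  70  71  71  70  69  64  87 164 160 166 166 159]
 [146 148 152 154 146  62  69  70  72  69  69  66  73 114 110 116 115 108]
 [166 165 160 151 124  68  69  72  72  71  70  66  57  42  35  35  35  37]
 [117 116 109  97  70  61  71  71  71  69  70  65  55  41  41  40  39  40]
 [ 35  36  37  39  41  52  71  70  70  71  69  63  49  39  40  39  40  41]
 [ 40  43  40  42  43  44  61  70  69  70  64  51  40  40  39  41  41  41]
 [ 41  42  42  42  41  41  48  68  69  67  62  41  40  40  38  42  41  40]
 [ 41  42  42  42  40  39  47  72  67  67  60  40  40  39  40  40  41  39]
 [ 41  41  41  41  41  40  45  67  68  67  61  41  39  37  39  40  38  39]
 [ 41  42  42  41  41  40  43  60  68  66  62  39  39  38  36  40  39  40]
 [ 42  41  39  40  40  41  42  57  70  68  62  40  37  39  40  41  42  41]
 [ 40  40  38  39  38  39  41  50  65  66  54  38  39  39  39  40  41  40]
 [ 40  38  40  40  40  39  39  41  47  49  42  38  38  38  40  39  40  42]
 [ 39  41  40  41  39  39  39  39  37  36  40  40  38  36  38  38  35  36]
 [ 41  41  40  40  40  35  35  33  33  34  35  35  33  31  32  31  28  31]
 [ 35  38  37  37  39  35  32  31  32  36  47  34  53  52  54  54  55  57]
 [ 32  34  32  31  36  56  56  56  56  59  68  59  72  71  73  72  71  69]]
```

The tip is at image row 170, column 270.5, which gives about 107 mm from TCP to tip, as expected. I'm descending to about 30 mm above the plate.

step_arm --moves '[[[0, -0.004, 0.003, 0.015, 0, 0, 0], [0, -0.008, 0.006, 0.035, 0, 0, 0], [0, -0.011, 0.009, 0.053, 0, 0, 0], [0, -0.011, 0.009, 0.063, 0, 0, 0], [0, -0.011, 0.009, 0.065, 0, 0, 0]]]'

```text
t: 5.55
tool_pos: [0.4701, -0.3083, 0.183]
tcp_rot: [[0.986, 0.009, 0.167], [-0.01, -0.993, 0.115], [0.167, -0.115, -0.979]]
wrist_force: [-0.4, -0.7, -1.1]
finger_gap: 0.276
grasp_force: 59.6
```

step_arm --moves '[[[0, 0, 0, 0, 0, 0, 0], [0, 0, 0, 0, 0, 0, 0], [0, 0, 0, 0, 0, 0, 0]]]'

```text
t: 5.85
tool_pos: [0.4708, -0.3107, 0.1867]
tcp_rot: [[0.985, 0.008, 0.172], [-0.011, -0.994, 0.11], [0.171, -0.11, -0.979]]
wrist_force: [-0.2, 0.0, -1.4]
finger_gap: 0.274
grasp_force: 59.6
```

```bash
python3 aim.py .125; python3 - <<'E'
from station import *
import cv2,numpy as np
a=snapshot("scene")["frame"][180:320,240:380];w=snapshot("wrist")["frame"][60:300,200:440]
cv2.imwrite('pics/s3.png',np.hstack([cv2.resize(a,(400,400)),cv2.resize(w,(400,400))]))
E
```

```text
tcp [ 0.4708 -0.3107  0.1867] shift [-0.0011 -0.0012  0.0176] turn deg [ 0.12 -0.11 -0.  ] f [-0.16  0.05 -1.37] along N -1.32 t 5.85
```

View pics/s3.png

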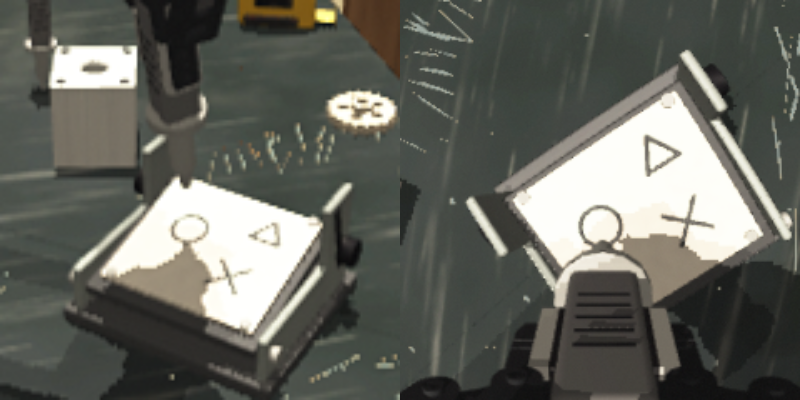

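The tip hovers in line above the ring (left crop tip at (183,183), ring at (188,230)). I'm advancing along the normal, slowly near contact.

step_arm --moves '[[[0, -0.001, -0.001, 0.005, 0, 0, 0], [0, -0.001, -0.001, 0.01, 0, 0, 0], [0, -0.001, -0.001, 0.015, 0, 0, 0], [0, -0.001, -0.001, 0.018, 0, 0, 0], [0, -0.001, -0.001, 0.02, 0, 0, 0]]]'

```text
t: 6.45
tool_pos: [0.4726, -0.3069, 0.1649]
tcp_rot: [[0.986, 0.007, 0.169], [-0.012, -0.994, 0.112], [0.169, -0.113, -0.979]]
wrist_force: [0.2, -0.5, -1.8]
finger_gap: 0.274
grasp_force: 59.6
```

step_arm --moves '[[[0, 0, 0, 0.001, 0, 0, 0], [0, 0, 0, 0.002, 0, 0, 0], [0, 0, 0, 0.003, 0, 0, 0], [0, 0, 0, 0.004, 0, 0, 0], [0, 0, 0, 0.004, 0, 0, 0]]]'

```text
t: 6.95
tool_pos: [0.4734, -0.3067, 0.1617]
tcp_rot: [[0.985, 0.007, 0.17], [-0.012, -0.994, 0.112], [0.17, -0.112, -0.979]]
wrist_force: [0.4, -0.5, -1.1]
finger_gap: 0.273
grasp_force: 59.6
```

```bash
python3 aim.py .107; python3 - <<'E'
from station import *
import cv2,numpy as np
a=snapshot("scene")["frame"][210:290,265:345];w=snapshot("top")["frame"][195:285,365:455]
cv2.imwrite('pics/s4.png',np.hstack([cv2.resize(a,(400,400)),cv2.resize(w,(400,400))]))
E
```

```text
tcp [ 0.4734 -0.3067  0.1617] shift [ 0.0007 -0.      0.0103] turn deg [ 0.02 -0.01 -0.  ] f [ 0.36 -0.54 -1.12] along N -1.09 t 6.95
```

View pics/s4.png

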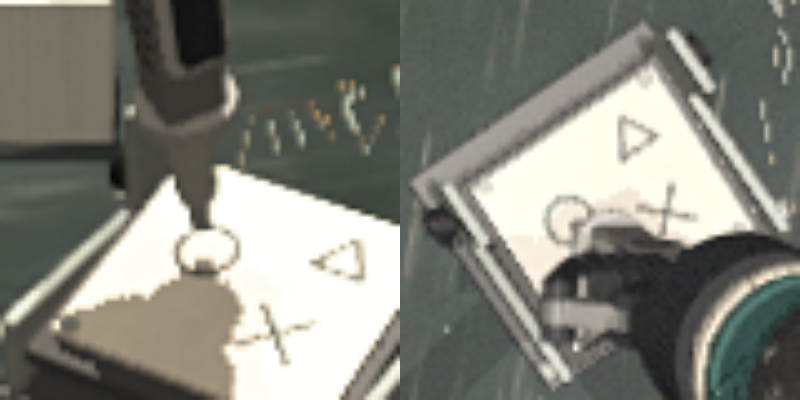

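The tip is at left-crop (203,222), about 10 mm off the surface over the ring centre (207,250). I'm closing slowly.

step_arm --moves '[[[0, 0.0005, 0, 0.002, 0, 0, 0], [0, 0.0005, 0, 0.004, 0, 0, 0], [0, 0.0005, 0, 0.006, 0, 0, 0], [0, 0.0005, 0, 0.008, 0, 0, 0], [0, 0.0005, 0, 0.008, 0, 0, 0]]]'

```text
t: 7.55
tool_pos: [0.4751, -0.3056, 0.1535]
tcp_rot: [[0.986, 0.007, 0.169], [-0.012, -0.994, 0.112], [0.169, -0.113, -0.979]]
wrist_force: [-0.6, 0.2, -0.9]
finger_gap: 0.27
grasp_force: 59.6
```

step_arm --moves '[[[0, 0, 0, 0.001, 0, 0, 0], [0, 0, 0, 0.002, 0, 0, 0], [0, 0, 0, 0.003, 0, 0, 0], [0, 0, 0, 0.003, 0, 0, 0], [0, 0, 0, 0.003, 0, 0, 0]]]'

```text
t: 8.05
tool_pos: [0.4758, -0.3055, 0.1512]
tcp_rot: [[0.985, 0.007, 0.17], [-0.012, -0.994, 0.112], [0.17, -0.112, -0.979]]
wrist_force: [0.2, -1.1, -1.3]
finger_gap: 0.275
grasp_force: 59.6
```

```bash
python3 aim.py .107
```

```text
tcp [ 0.4758 -0.3055  0.1512] shift [ 0.0001 -0.0001 -0.0005] turn deg [ 0.03 -0.02  0.  ] f [ 0.19 -1.12 -1.3 ] along N -1.18 t 8.05
```

step_arm --moves '[[[0, 0, 0, 0.001, 0, 0, 0], [0, 0, 0, 0.002, 0, 0, 0], [0, 0, 0, 0.002, 0, 0, 0]]]'

```text
t: 8.35
tool_pos: [0.4761, -0.3053, 0.1494]
tcp_rot: [[0.985, 0.007, 0.17], [-0.012, -0.994, 0.111], [0.17, -0.112, -0.979]]
wrist_force: [-1.0, -0.2, 0.8]
finger_gap: 0.271
grasp_force: 59.8
```

step_arm --moves '[[[0, 0, 0, 0.001, 0, 0, 0], [0, 0, 0, 0.002, 0, 0, 0], [0, 0, 0, 0.002, 0, 0, 0]]]'

```text
t: 8.65
tool_pos: [0.4765, -0.3051, 0.1473]
tcp_rot: [[0.985, 0.007, 0.17], [-0.012, -0.994, 0.111], [0.17, -0.112, -0.979]]
wrist_force: [-0.9, -0.1, 2.9]
finger_gap: 0.267
grasp_force: 59.9
```

step_arm --moves '[[[0, 0, 0, 0.001, 0, 0, 0], [0, 0, 0, 0.002, 0, 0, 0], [0, 0, 0, 0.002, 0, 0, 0], [0, 0, 0, 0.002, 0, 0, 0]]]'

```text
t: 9.05
tool_pos: [0.4769, -0.3049, 0.1454]
tcp_rot: [[0.985, 0.007, 0.17], [-0.012, -0.994, 0.111], [0.17, -0.112, -0.979]]
wrist_force: [-1.8, -0.3, 2.0]
finger_gap: 0.274
grasp_force: 60.0
```

```bash
python3 aim.py .101; python3 - <<'E'
from station import *
import cv2,numpy as np
N=np.array([-.1697,-.1121,.9791]);F=[]
for i in range(12):
    s=snapshot("scene");F.append(sense()["wrist_force"]@N)
w=snapshot("wrist")["frame"][100:260,240:400]
print(np.mean(F),np.std(F))
cv2.imwrite('pics/s5.png',np.hstack([cv2.resize(s["frame"][210:290,265:345],(400,400)),cv2.resize(w,(400,400))]))
E
```

```text
tcp [ 0.4769 -0.3049  0.1454] shift [ 0.0001 -0.0001 -0.0004] turn deg [ 0.04 -0.03 -0.  ] f [-1.76 -0.28  2.  ] along N 2.28 t 9.05
3.1185673530488685 0.43490711263256965
```

View pics/s5.png

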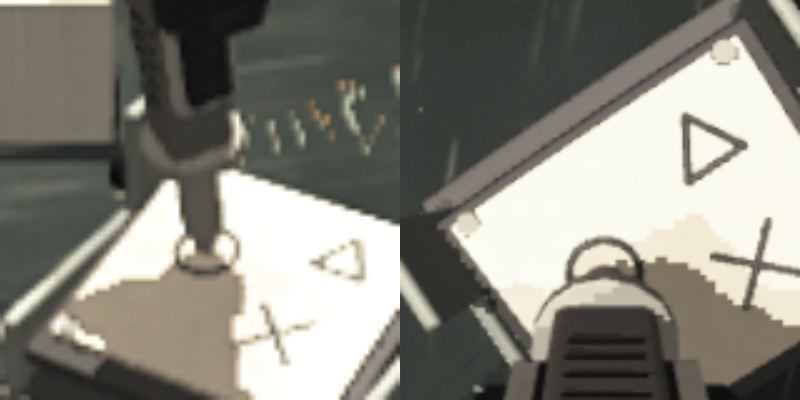

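The tip sits inside the ring, at crop (203,252) against the ring centre (207,250). The net force averages about 4.5 N, which means the plunger is about half way in, and it is steady. I'm handing in.

```bash
python3 -c "
from station import *
print(hand_in())"
```

```text
the job is handed in; nothing more can be done
None
```

I handed the job in with the probe still held: its tip is inside the ring, square to the plate and pressing at about 4.5 N, which puts the plunger about half way in; `hand_in()` gave no verdict.

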